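# Centre-punch the next hole on an earring display strip

### The job

Slide the jig's carriage fully home against its stop, so that the cross scribed on the steel display strip lies over the anvil. Then take the automatic punch from its fork stand, set its point on the cross and press it straight down, upright, until it snaps, without ramming it further and without tripping it anywhere else. Hang the punch upright in its fork again and let go, leaving the carriage home and the other things on the counter where they are.

Things in the scene. Friction and masses are not known exactly. Their poses are not given: they have to be found in the camera images.
- carriage (a joint): Slide of the jig's carriage, m: 0 = fully back, 0.060 = fully home against its stop. Starts between 0 and 0.03, moves along the +x axis of knob (from the knob to the cross, away from the robot within 0.3 rad), has about 3 N of friction and stays where it is left.
- knob (a point): Centre of the upright round wooden knob on the carriage, 68 mm above the counter: 26 mm diameter from 52 to 84 mm above the counter, a neck of 18 mm below, top at 88 mm. The carriage under it has its top at 37.5 mm. x axis = slide direction (home), z up.
- mark (a point): Centre of the scribed cross (two thin light lines, 26 mm) on the dark steel display strip (160 x 56 x 4 mm, flat on the carriage, top 41.5 mm above the counter). It lies 145 mm ahead of the knob, next after a row of four holes already made, and moves with the carriage. x axis = slide direction, z up.
- punch_grip (a point): Centre of the ribbed grip of the loose automatic punch (z axis = its axis, up): round, metal, 142 mm long, 0.3 kg. Along z from here: grip 22 mm diameter, -25 to +23 mm; cap 26 mm, to +29 mm (top); collar 40 mm, -33 to -25 mm, on which fingertips can bear down; lower barrel 18 mm, -83 to -33 mm; nose 10 mm, down to its point at -113 mm.
- jig: The fixed marking jig: plywood base 300 x 100 mm with a steel anvil and a wooden stop 52 mm high at its far end. Origin on the counter, 115 mm short of the anvil's centre; x axis = slide direction. It may stand to the left or the right of the punch's stand.
- punch_tip (a point): The point of the punch's nose, 113 mm below the grip centre when the nose is out; it moves with the nose.
- nose (a joint): How far the nose is pushed into the barrel, m: 0 = out, 0.012 = fully in. The resistance starts at 3.5 N, rises to about 14 N at 8 mm, then the punch trips: resistance falls to about 2 N and the nose snaps in to its end at 12 mm (tripped = beyond 10.5 mm). It comes out by itself when the punch is lifted.
- stand_seat (a point): Where the punch hangs in the fixed wooden fork stand: middle of the slot, level with the fork's top face, 95 mm above the counter. Slot 25 mm wide, open above and towards -x of this point; it reaches from 30 mm ahead to 12 mm behind this point. The collar rests on the prongs (grip centre 33 mm above this point). Nothing of the stand is higher.
- cup: Bystander: white ceramic cup, 84 mm diameter, 95 mm high; origin at the centre of its underside.
- bead_tray: Bystander: empty dark wooden two-part bead tray, 130 x 100 x 30 mm; origin at the centre of its underside.
- hair_stick_mid (a point): Bystander: green stone hair stick, about 190 mm long, lying flat along its y axis; its middle, 4 mm above the counter.
There are look-alikes about, which are no part of the job. Of the things that look like the part that bears punch_grip, the middle-sized one is meant.

How it is judged (in metres and radians):
On the way, in this order (a step that is already met when the one before it is completed fails the run):
1. the carriage is fully home against its stop (value of joint carriage above 0.057 m), for 0.2 s.
2. with the carriage home, the upright punch trips with its point on the cross (value of joint carriage above 0.057 m and value of joint nose above 0.0105 m and distance between punch_tip and mark below 0.006 m and angle between punch_grip's own z axis and vertical below 0.14 rad), for 0.05 s.
3. the punch is lifted off and its nose is out again (value of joint nose below 0.003 m and distance between punch_tip and mark above 0.02 m), for 0.1 s.
At the end, for the whole second after the job is handed in: The carriage is home (within 3 mm of its stop); the punch hangs upright (within 0.1 rad) and at rest in the fork, its axis within 10 mm of the seat and its collar on the prongs (within 5 mm in height), nose out; the cup, the bead tray and the hair stick are within 30 mm of where they began (value of joint carriage above 0.057 m and horizontal distance between punch_grip and stand_seat below 0.01 m and z of punch_grip in the frame of stand_seat between 0.028 and 0.038 m and angle between punch_grip's own z axis and vertical below 0.1 rad and linear speed of punch below 0.02 m/s and value of joint nose below 0.003 m and distance of each of cup, bead_tray, hair_stick_mid from where it was at the start of the episode below 0.03 m); the robot touches nothing.
It fails at once if the punch trips anywhere but on the cross (more than 10 mm off) (value of joint nose above 0.0105 m and distance between punch_tip and mark above 0.01 m).
It fails at once if the punch trips while the carriage is not home (value of joint nose above 0.0105 m and value of joint carriage below 0.054 m).
It fails at once if the punch is rammed into the strip with more than 45 N (contact force between punch and carriage above 45 N).
It fails at once if a bystander is pushed more than 30 mm (distance of any of cup, bead_tray, hair_stick_mid from where it was at the start of the episode above 0.03 m).
It also fails if it takes over 69 s, if anything falls off the work surface, if the arm or the gripper's body presses on something with over 40 N, if the wrist force passes 120 N, or if a joint passes its speed limit or range.

### The arm

A 6-joint arm with a two-finger parallel gripper is mounted at the origin on the work surface. World frame = base frame: x ahead of the robot, y to its left, z up, the work surface at z = 0. Lengths are in mm, angles in rad, forces in N, time in s.
With the tool pointing down it reaches from about 400 to 925 mm from the base axis. Payload 12.5 kg.
Tool frame: the origin (TCP) lies between the finger pads; the fingertips stand 14 mm ahead of it and the grasp point (between the pads) lies 5 mm behind it; x points along the fingers, y is the direction in which the jaws open and shut, and the axes are right-handed (so a half turn about x gives the same grasp; the last joint's range is limited). The gripper opens to 95 mm and grips with 3 to 60 N. Pads are 20 mm wide; open, the fingers measure 119 mm over their backs; the gripper's body (75 mm by 180 mm) begins 59 mm behind the grasp point.
Start: joints at [-1.373, 0.491, 1.559, -0, 1.092, -0.106], TCP at [186.99, -596.389, 228.661] pointing down, gripper open.
Joint ranges: [-3.1, 3.1], [-0.84, 2.19], [0.05, 2.79], [-1.13, 4.28], [0.06, 2.93], [-2.69, 2.69]. Speed limits (rad/s): [2.22, 2.22, 2.79, 3.14, 3.14, 3.14].

### API

Orientations are given as [roll, pitch, yaw] about the fixed x, y, z axes, in that order (R = Rz(yaw) Ry(pitch) Rx(roll)).
In Python, from cell import env, cams gives the robot as it stands.
- The arm moves only by the tool carry_out, never from a script. Its arguments are lists of equal length, an entry for each row: "grip": the closure, from -1 (fully open) to 1 (shut); "linear": the shift along the tool's x, y, z scaled (see below), a list of three; "turn": the turn about the tool's x scaled (see below). In form: {"grip": [grip, ...], "linear": [[tx, ty, tz], ...], "turn": [turn, ...]}. A call has 1 to 5 rows; each row shifts and turns the commanded pose from where the row before left it, along the tool's axes as they then stand; what a row does not reach is not made up. The controller multiplies each number of a shift by 0.5 m and each number of a turn by 180 degrees. A row lasts 1/10 s, in which the tool goes at most 50 mm and 8.59 degrees, less where a joint would pass 70% of its speed; a pose out of reach is approached as far as the arm can. A call with a number of a shift or a turn outside -1 to 1 is refused whole. A call with a gripper value outside its range is refused whole. The fingers move at their own pace and stop on an object; the grip force is fixed at half the most. Time passes only in rows, so rows that do not move let the fingers close. It gives the time, the measured TCP pose, the force and the opening at its end, in the units of the state.
- env.state(): the state, without advancing time (a new reading comes with each control period).
- cams.read_camera(name): name is "side" or "top" or "wrist"; returns the picture (420x560x3 uint8, blue, green, red); there is no depth.
- cams.camera_info(name): a dict with "fx", "fy", "cx", "cy" (pixels), "view" (4x4, takes a point from world to camera coordinates). Camera axes: x right, y down, z forward; pixel columns grow to the right and rows downward; lengths in mm; the calibration is good to about 2 mm. A picture is of the moment at which its call begins: read the wrist's pose just before it. camera_info takes no time and is no camera call; for the wrist camera it gives the pose at the moment of the call.
- env.job_done(): hands the job in, once; it reports no verdict.
The state is a dict: "t": time; "joints": joint angles; "qvel": joint speeds; "tau": joint torques, N m; "eef_pos": TCP position; "tcp_rot": TCP orientation; "ft_force": force on the tool from outside, world axes, zero at the start; "moment": the same for the moment, N m; "opening": opening from 0.0 (shut) to 1.0 (fully open).
Only numpy, scipy, OpenCV 4.12 (cv2) and the standard library are available. Lean on these libraries where they do the work, as an engineer would, in place of code of your own. Each camera call takes 0.05 s, during which the arm holds its last target. There are 200 camera calls.

## Working session

There is one attempt and no reset: what is moved stays moved. The work goes in short steps, Python scripts to look and compute and a tool call to move; the robot and the scene stay as the last step left them, time stands still between calls to the robot, and variables do not carry over. Pictures are saved under pics/ and viewed, about 8 in all and at most 12, crops included, and the job is handed in when it is done.

Besides the shell and the picture viewer there is one more tool, called after "Call:" by a JSON object that holds its "method" and its "body", one argument or row to a line. carry_out: Moves the arm, as the interface text tells. Shifts and turns lie within -1 to 1; 1 stands for 0.5 m of shift or 180 degrees of turn. Its arguments: {"type":"object","properties":{"grip":{"type":"array"},"linear":{"type":"array"},"turn":{"type":"array"}},"required":["grip","linear","turn"]}

```bash
ls; mkdir -p pics
python3 - <<'E'
from cell import env,cams
import cv2,numpy as np
print(env.state())
a=[cams.read_camera(n) for n in("side","top")]
for n,i in zip(("side","top"),a): cv2.imwrite(f"pics/{n}0.png",i)
for n in("side","top","wrist"):
    c=cams.camera_info(n); print(n,c["fx"],c["cx"],c["cy"],np.round(c["view"],3).tolist())
E
```

```text
pics
{'t': 0.0, 'joints': array([-1.37257644e+00,  4.91578015e-01,  1.55943601e+00,  6.44943103e-06,
        1.09171393e+00, -1.05598541e-01]), 'qvel': array([ 2.52528797e-03, -2.11633554e-03,  8.05355038e-05,  1.13138049e-03,
        1.32696427e-03,  1.23480532e-03]), 'tau': array([ 1.03296403e-03, -6.12642646e+01, -2.58178389e+01,  6.93424302e-02,
        4.82956390e-02, -9.95629443e-05]), 'eef_pos': array([ 186.95814558, -596.14649568,  228.05490695]), 'tcp_rot': array([-1.68143312,  1.56966101,  1.76397498]), 'ft_force': array([-0.425223  , -0.06713956, -0.18235812]), 'moment': array([-0.01812261, -0.03028398,  0.01122457]), 'opening': 1.000060910638104}
side 524.9973420169123 279.2763703238403 207.07776513998277 [[-0.997, -0.075, -0.021, 584.266], [-0.023, 0.541, -0.841, 113.77], [0.075, -0.838, -0.541, 1313.114], [0.0, 0.0, 0.0, 1.0]]
top 516.5612349151986 278.0487377994142 199.65372502178226 [[-0.0, -1.0, -0.009, -9.346], [-0.994, 0.001, -0.108, 614.743], [0.108, 0.009, -0.994, 1644.871], [0.0, 0.0, 0.0, 1.0]]
wrist 343.0808164407741 282.2255477533381 204.07889344084802 [[0.3, -0.954, -0.0, -624.944], [-0.915, -0.288, 0.282, -32.445], [-0.269, -0.085, -0.959, 391.225], [0.0, 0.0, 0.0, 1.0]]
```

View pics/top0.png

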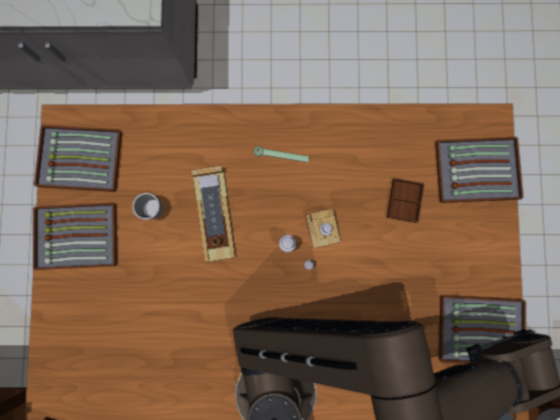

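View pics/side0.png

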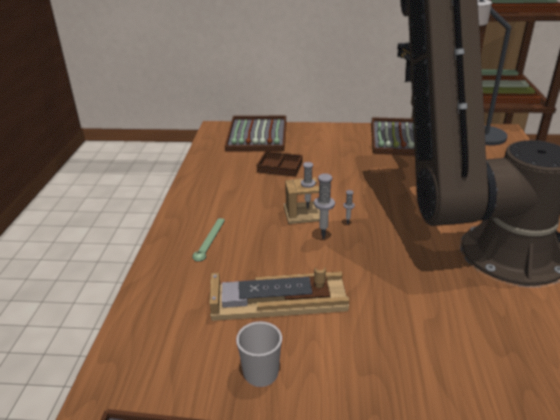

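Top view: the jig is on the left, with the knob at (215,240) and the cross at about (209,189). The punch look-alikes are the one in the fork at (326,229), a free-standing larger one at (288,243) and a free-standing smaller one at (309,265). In the side view they are at (308,175), (325,185) and (349,197). The fork one is the middle-sized one, so I choose it and will check with a crop.

```bash
cat > h.py <<'E'
from cell import env,cams
import cv2,numpy as np
from scipy.spatial.transform import Rotation as R
def px2w(ci,u,v,z):
    V=np.array(ci["view"]);Rm=V[:3,:3];o=-Rm.T@V[:3,3]
    d=Rm.T@np.array([(u-ci["cx"])/ci["fx"],(v-ci["cy"])/ci["fy"],1]);return o+d*(z-o[2])/d[2]
def w2px(ci,p):
    q=np.array(ci["view"])@np.append(p,1);return np.array([ci["fx"]*q[0]/q[2]+ci["cx"],ci["fy"]*q[1]/q[2]+ci["cy"]])
def tri(cps):
    from scipy.optimize import least_squares
    return least_squares(lambda p:np.concatenate([w2px(c,p)-x for c,x in cps]),[500,0,80]).x
def tool():
    s=env.state();return s["eef_pos"],R.from_euler("xyz",s["tcp_rot"]).as_matrix(),s
def delta(target,yawdeg=0):
    p,M,s=tool();d=M.T@(np.array(target)-p);return np.round(d/500,4)
E
python3 - <<'E'
from h import *
t,s=cams.camera_info("top"),cams.camera_info("side")
print("knob",tri([(t,(215,240)),(s,(320,270))]),px2w(t,215,240,88))
print("cross",px2w(t,209,190,41.5),px2w(s,255,288,41.5))
print("jig ends",px2w(t,208,168,52),px2w(t,220,261,15))
for n,a,b in(("mid",(326,229),(308,165)),("big",(288,242),(325,178)),("small",(309,264),(349,192))):print(n,tri([(t,a),(s,b)]))
print("fork corners",[px2w(t,u,v,95)[:2].round() for u,v in((307,215),(333,208),(340,240),(314,247))])
print(tool()[1].round(3))
i=cv2.imread("pics/side0.png")[150:250,260:380];j=cv2.imread("pics/top0.png")[190:290,260:380]
cv2.imwrite("pics/c.png",np.vstack([cv2.resize(x,(600,290),interpolation=cv2.INTER_CUBIC) for x in(i[:,:],j)]))
E
```

```text
knob [481.40685662 187.62806294  79.10485418] [482.40595964 186.44430046  88.        ]
cross [645.61755175 214.13379096  41.5       ] [623.04004187 211.24083392  41.5       ]
jig ends [716.0898074  216.89261664  52.        ] [416.65398873 178.87132861  15.        ]
mid [ 515.63439544 -154.32356529  155.06307056]
big [473.25470906 -40.28443309 181.14833629]
small [ 408.42320001 -105.37226746  103.44903413]
fork corners [array([ 560., -101.]), array([ 582., -182.]), array([ 482., -202.]), array([ 460., -122.])]
[[-0.     0.299 -0.954]
 [ 0.001 -0.954 -0.299]
 [-1.    -0.001 -0.   ]]
```

View pics/c.png

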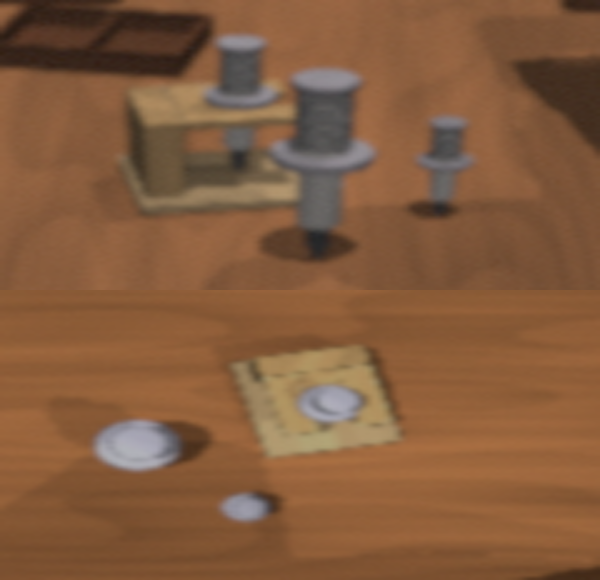

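The crop confirms it: the punch in the fork is the middle-sized of the three. First I go above the knob, with the jaws turned across the slide.

Call:
{"method": "carry_out", "body": {
  "grip": [-1,-1,-1,-1,-1],
  "linear": [
    [0,0,0],
    [-0.04,0,0],
    [0,0,-0.1],
    [0,0,-0.1],
    [0,0,-0.1]
  ],
  "turn": [0.047,0.011,0,0,0]
}}

```text
t: 0.6
eef_pos: [337.2, -577.9, 248.6]
tcp_rot: [-1.086, 1.571, 2.176]
ft_force: [-0.6, -1.9, 0.1]
opening: 0.998
```

Call:
{"method": "carry_out", "body": {
  "grip": [-1,-1,-1,-1,-1],
  "linear": [
    [0,0,-0.1],
    [0,0,-0.1],
    [0,-0.0925,-0.0157],
    [0,-0.0925,-0.0157],
    [0,-0.0925,-0.0157]
  ],
  "turn": [0,0,0,0,0]
}}

```text
t: 1.1
eef_pos: [441.8, -423.5, 247.6]
tcp_rot: [-0.997, 1.569, 2.266]
ft_force: [0.3, 0.2, 0.5]
opening: 1.001
```

Call:
{"method": "carry_out", "body": {
  "grip": [-1,-1,-1,-1,-1],
  "linear": [
    [0,-0.0925,-0.0157],
    [0,-0.0925,-0.0157],
    [0,-0.0925,-0.0157],
    [0,-0.0925,-0.0157],
    [0,-0.0925,-0.0157]
  ],
  "turn": [0,0,0,0,0]
}}

```text
t: 1.6
eef_pos: [452.2, -189.3, 248.5]
tcp_rot: [-0.526, 1.571, 2.737]
ft_force: [1.7, -0.3, 0.5]
opening: 0.997
```

Call:
{"method": "carry_out", "body": {
  "grip": [-1,-1,-1,-1,-1],
  "linear": [
    [0,-0.0925,-0.0157],
    [0,-0.0925,-0.0157],
    [0,-0.0925,-0.0157],
    [0,-0.0925,-0.0157],
    [0,-0.0925,-0.0157]
  ],
  "turn": [0,0,0,0,0]
}}

```text
t: 2.1
eef_pos: [463.2, 45.0, 248.6]
tcp_rot: [1.752, 1.571, -1.268]
ft_force: [0.3, -0.4, 0.9]
opening: 0.997
```

Call:
{"method": "carry_out", "body": {
  "grip": [-1,-1,-1,-1],
  "linear": [
    [0,-0.09,-0.01],
    [0,-0.09,-0.01],
    [0,-0.09,-0.01],
    [0,0,0]
  ],
  "turn": [0,0,0,0]
}}

```text
t: 2.5
eef_pos: [461.4, 183.0, 248.3]
tcp_rot: [-1.272, 1.57, 1.995]
ft_force: [-0.7, -0.8, -0.0]
opening: 1.002
```

Run:
```python
from h import *
c=cams.camera_info("wrist");i=cams.read_camera("wrist");cv2.imwrite("pics/w1.png",i);np.save("w1.npy",c["view"])
p,M,s=tool();print(p,M.round(3).tolist());V=c["view"];print((-V[:3,:3].T@V[:3,3]).round())
```

```text
[461.48653975 181.031492   248.23046547] [[-0.001, 0.125, -0.992], [-0.0, -0.992, -0.125], [-1.0, 0.0, 0.001]]
[541. 193. 405.]
```

View pics/w1.png

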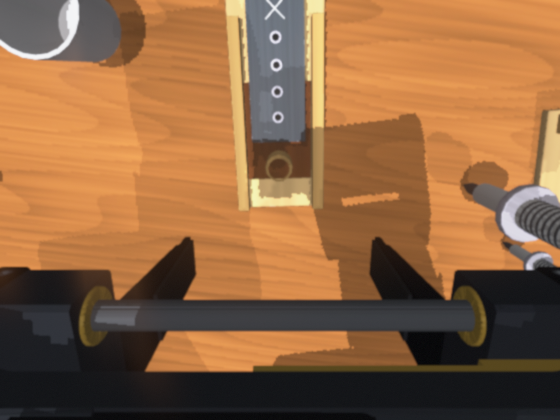

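The wrist view shows the knob top at (279,165), the cross at (274,9), and the holes at (276,37), (277,65), (277,91) and (278,118).

Run:
```python
from h import *
c=cams.camera_info("wrist")
k=px2w(c,279,165,88);x=px2w(c,274,9,41.5);h=px2w(c,278,118,41.5)
print(k,x,h,np.linalg.norm((x-k)[:2]),np.arctan2(*(x-k)[1::-1]),np.arctan2(*(x-h)[1::-1]))
for z in(60,): print(px2w(c,245,209,15),px2w(c,318,207,15))
print(delta([k[0],k[1],68]))
```

```text
[485.43984406 186.78008621  88.        ] [624.25020193 209.19733561  41.5       ] [525.51495913 193.17768494  41.5       ] 140.60884937680567 0.16011310062759282 0.16084692067258413
[415.26533158 219.34682341  15.        ] [428.64292568 133.65340576  15.        ]
[ 0.3604 -0.0054 -0.0492]
```

Call:
{"method": "carry_out", "body": {
  "grip": [-1,-1,-1,-1,-1],
  "linear": [
    [0,-0.005,-0.046],
    [0.09,0,0],
    [0.09,0,0],
    [0.09,0,0],
    [0.09,0,0]
  ],
  "turn": [-0.01,0,0,0,0]
}}

```text
t: 3.05
eef_pos: [484.6, 183.0, 67.1]
tcp_rot: [2.713, 1.57, -0.277]
ft_force: [2.0, 1.0, 0.6]
opening: 0.998
```

Call:
{"method": "carry_out", "body": {
  "grip": [1,1,1,1,1],
  "linear": [
    [0,0,0],
    [0,0,0],
    [0,0,0],
    [0,0,0],
    [0,0,0]
  ],
  "turn": [0,0,0,0,0]
}}

```text
t: 3.55
eef_pos: [485.2, 184.3, 70.3]
tcp_rot: [-3.096, 1.568, 0.198]
ft_force: [0.5, 0.7, -0.7]
opening: 0.64
```

Call:
{"method": "carry_out", "body": {
  "grip": [1,1,1,1,1],
  "linear": [
    [0,0,0],
    [0,0,0],
    [0,0,0],
    [0,0,0],
    [0,0,0]
  ],
  "turn": [0,0,0,0,0]
}}

```text
t: 4.05
eef_pos: [483.8, 189.0, 68.7]
tcp_rot: [-1.776, 1.564, 1.516]
ft_force: [-7.9, 51.2, -1.4]
opening: 0.27
```

Call:
{"method": "carry_out", "body": {
  "grip": [1,1,1],
  "linear": [
    [0,-0.008,0],
    [0,0,0],
    [0,0,0]
  ],
  "turn": [0,0,0]
}}

```text
t: 4.35
eef_pos: [483.8, 189.4, 68.7]
tcp_rot: [-1.834, 1.569, 1.46]
ft_force: [-2.9, 14.4, 2.6]
opening: 0.267
```

Call:
{"method": "carry_out", "body": {
  "grip": [1,1,1,1,1],
  "linear": [
    [0,-0.003,0],
    [0,0,-0.02],
    [0,0,-0.02],
    [0,0,-0.02],
    [0,0,-0.01]
  ],
  "turn": [0,0,0,0,0]
}}

```text
t: 4.85
eef_pos: [519.3, 195.1, 68.7]
tcp_rot: [-2.9, 1.57, 0.394]
ft_force: [-3.6, 2.3, 7.5]
opening: 0.263
```

Call:
{"method": "carry_out", "body": {
  "grip": [1,1,1,1],
  "linear": [
    [0,0,-0.01],
    [0,0,-0.01],
    [0,0,-0.01],
    [0,0,0]
  ],
  "turn": [0,0,0,0]
}}

```text
t: 5.25
eef_pos: [528.5, 196.5, 68.0]
tcp_rot: [0.063, 1.559, -2.926]
ft_force: [-24.1, -2.1, 17.2]
opening: 0.266
```

Call:
{"method": "carry_out", "body": {
  "grip": [1,1,1],
  "linear": [
    [0,0,-0.004],
    [0,0,0],
    [0,0,0]
  ],
  "turn": [0,0,0]
}}

```text
t: 5.55
eef_pos: [529.5, 196.6, 67.8]
tcp_rot: [0.063, 1.557, -2.926]
ft_force: [-27.7, -2.4, 18.0]
opening: 0.271
```

Call:
{"method": "carry_out", "body": {
  "grip": [1,-1,-1,-1,-1],
  "linear": [
    [0,0,0.006],
    [0,0,0],
    [0,0,0],
    [0,0,0],
    [0,0,0]
  ],
  "turn": [0,0,0,0,0]
}}

```text
t: 6.05
eef_pos: [532.6, 197.0, 68.5]
tcp_rot: [2.888, 1.57, -0.101]
ft_force: [0.0, 0.6, -0.7]
opening: 0.548
```

Call:
{"method": "carry_out", "body": {
  "grip": [-1,-1,-1,-1,-1],
  "linear": [
    [-0.08,0,0],
    [-0.1,0,0],
    [-0.1,0,0],
    [-0.08,0,0],
    [0,0,0]
  ],
  "turn": [0,0,0,0,0]
}}

```text
t: 6.55
eef_pos: [534.0, 197.6, 254.1]
tcp_rot: [-3.07, 1.561, 0.225]
ft_force: [0.5, -0.4, -1.4]
opening: 0.959
```

Run:
```python
from h import *
c=cams.camera_info("wrist");i=cams.read_camera("wrist");cv2.imwrite("pics/w2.png",i)
p,M,s=tool();print(p,M.round(3).tolist());np.savez("w2.npz",**c)
```

```text
[532.99814799 197.2743199  251.06554324] [[0.005, 0.152, -0.988], [0.001, -0.988, -0.152], [-1.0, -0.0, -0.005]]
```

View pics/w2.png

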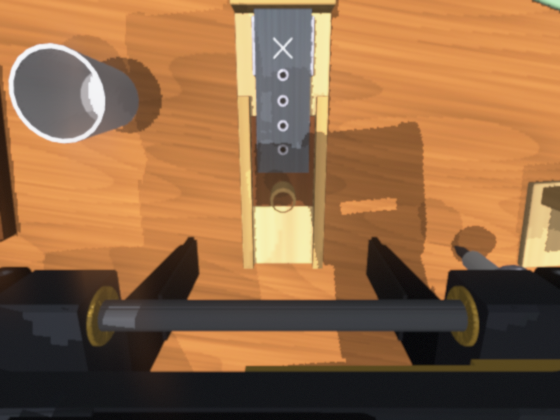

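The wrist view shows the cross at (283,48), the knob top at (283,196), the near base corners at (247,267) and (320,267), and the strip's end against the stop's near edge at about row 9.

Run:
```python
from h import *
c=cams.camera_info("wrist")
k=px2w(c,283,196,88);x=px2w(c,283,48,41.5);h=px2w(c,283,150,41.5)
a=np.arctan2(*(x-h)[1::-1]);print(k,x,h,np.linalg.norm((x-k)[:2]),a,np.arctan2(*(x-k)[1::-1]))
r=(px2w(c,247,267,15)+px2w(c,320,267,15))/2;u=np.array([np.cos(a),np.sin(a)]);print(r,"cross along from rear",(x-r)[:2]@u,"expect 265")
print("strip far edge",[(px2w(c,283,9,41.5)-x)[:2]@u, (px2w(c,283,9,52)-x)[:2]@u])
g=cv2.imread("pics/w2.png")[30:66,262:304];m=g.min(2)>150;print(np.argwhere(m).mean(0)+[30,262])
```

```text
[528.03716052 195.48186171  88.        ] [664.4698366  216.59337795  41.5       ] [565.91282267 201.24613613  41.5       ] 138.0564059360446 0.15447877262354773 0.15352184563609136
[417.96297212 177.49100693  15.        ] cross along from rear 249.58791734676575 expect 265
strip far edge [np.float64(34.255322977753), np.float64(31.726650870039162)]
[ 47.47904192 282.28143713]
```

Call:
{"method": "carry_out", "body": {
  "grip": [-1,-1,-1,-1],
  "linear": [
    [0,0,0.1],
    [0,0,0.06],
    [0,0,0],
    [0,0,0]
  ],
  "turn": [0,0,0,0]
}}

```text
t: 7.0
eef_pos: [453.1, 184.9, 248.0]
tcp_rot: [0.365, 1.57, -2.624]
ft_force: [0.5, 0.4, -0.6]
opening: 0.999
```

Run:
```python
from h import *
cams.read_camera("wrist");cams.read_camera("wrist")
c=cams.camera_info("wrist");i=cams.read_camera("wrist");cv2.imwrite("pics/w3.png",i)
c2=cams.camera_info("wrist");print(np.abs(np.array(c2["view"])-c["view"]).max())
p,M,s=tool();print(p,s["qvel"].round(4),M.round(3).tolist());np.save("w3.npy",c["view"])
t=cams.read_camera("top");s=cams.read_camera("side")
W=i[0:210,180:380]
A=np.hstack([cv2.resize(W,(500,525)),np.vstack([cv2.resize(t[160:265,180:250],None,fx=2.5,fy=2.5),cv2.resize(s[265:325,205:275],None,fx=2.5,fy=2.5)])[:413]if 0 else cv2.resize(t[160:265,180:250],(300,450))[:525].copy() if 0 else cv2.copyMakeBorder(cv2.resize(t[160:265,180:250],(300,450)),0,75,0,0,0)])
cv2.imwrite("pics/w3c.png",A);cv2.imwrite("pics/s3.png",s)
```

```text
0.046064784019222316
[453.93648055 184.98616211 247.97654694] [0.0003 0.0003 0.0007 0.0006 0.0026 0.0018] [[-0.001, 0.152, -0.988], [-0.0, -0.988, -0.152], [-1.0, 0.0, 0.001]]
```

View pics/w3c.png

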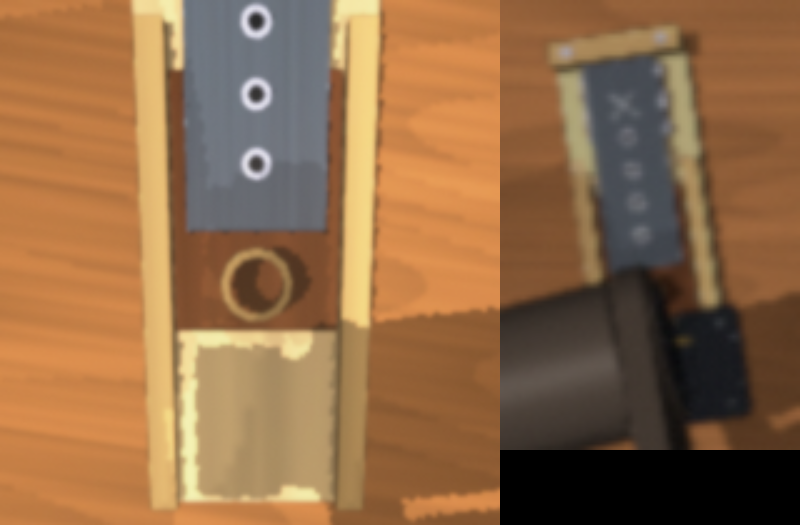

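The top view shows the strip up against the stop, so the carriage is home, with the cross at about (208.5,184.3). The wrist view has the knob at (282.4,114) and holes at (282.4,8), (282.4,37.6) and (282.4,65.2).

Run:
```python
from h import *
c=cams.camera_info("wrist");t=cams.camera_info("top")
print("knob",px2w(c,282.4,114,88),"holes",[px2w(c,282.4,v,41.5)[:2] for v in(8,37.6,65.2)])
print("topcam cross",px2w(t,208.5,184.3,41.5))
print("fork corners")
for z in(95,):print([px2w(t,u,v,z)[:2].round() for u,v in((306.5,215.5),(333,209),(340.5,238),(313,246))])
print("seat tri",px2w(t,326,229,157))
print(delta([515,-154,248]))
```

```text
knob [523.37817377 195.24559174  88.        ] holes [array([617.66788889, 209.78514324]), array([592.49208097, 205.88263361]), array([567.98695726, 202.08408694])]
topcam cross [664.27971475 216.02694967  41.5       ]
fork corners
[array([558., -99.]), array([ 578., -182.]), array([ 488., -204.]), array([ 464., -119.])]
seat tri [ 512.89870059 -154.12151205  157.        ]
[ 2.000e-04  6.887e-01 -1.800e-02]
```

Call:
{"method": "carry_out", "body": {
  "grip": [-1,-1,-1,-1,-1],
  "linear": [
    [0,0.0985,0.0165],
    [0,0.0985,0.0165],
    [0,0.0985,0.0165],
    [0,0.0985,0.0165],
    [0,0.0985,0.0165]
  ],
  "turn": [0,0,0,0,0]
}}

```text
t: 7.75
eef_pos: [449.9, -66.8, 248.5]
tcp_rot: [2.236, 1.571, -0.752]
ft_force: [1.8, 0.1, 0.1]
opening: 1.001
```

Call:
{"method": "carry_out", "body": {
  "grip": [-1,-1,-1,-1,-1],
  "linear": [
    [0,0.0985,0.0165],
    [0,0,0],
    [0,0,0],
    [0,0,0],
    [0,0,0]
  ],
  "turn": [0,0.0445,0.0445,0.0445,0.0445]
}}

```text
t: 8.25
eef_pos: [449.5, -115.1, 248.3]
tcp_rot: [0.123, 1.57, 2.852]
ft_force: [-0.2, -0.3, 0.8]
opening: 0.997
```

Call:
{"method": "carry_out", "body": {
  "grip": [-1,-1,-1,-1],
  "linear": [
    [0,0,0],
    [0,0,0],
    [0,0,0],
    [0,0,0]
  ],
  "turn": [0.0445,0,0,0]
}}

```text
t: 8.65
eef_pos: [449.3, -114.7, 248.5]
tcp_rot: [0.765, 1.571, -2.919]
ft_force: [0.2, 0.8, 0.6]
opening: 1.002
```

Run:
```python
from h import *
cams.read_camera("wrist")
c=cams.camera_info("wrist");i=cams.read_camera("wrist");cv2.imwrite("pics/w4.png",i)
p,M,s=tool();print(p,s["joints"].round(3),M.round(3).tolist());np.save("w4.npy",c["view"])
```

```text
[ 449.25244996 -114.66950771  248.570419  ] [-0.392  0.238  1.911 -0.     0.993  1.722] [[-0.0, -0.518, -0.856], [-0.0, -0.856, 0.518], [-1.0, 0.0, 0.0]]
```

View pics/w4.png

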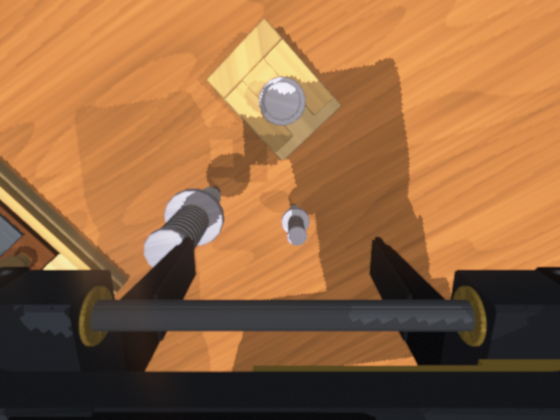

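Wrist view: the fork stand spans (207,80), (264,18), (340,104) and (281,160), and the punch cap and collar are at about (282,100). The big punch is at (190,220) and the small one at (295,225), both clear of the punch. I'll measure the circles in a crop.

Run:
```python
from h import *
i=cv2.imread("pics/w4.png")[10:170,200:350];cv2.imwrite("pics/w4c.png",cv2.resize(i,(600,640)[::1] if 0 else (560,597),interpolation=cv2.INTER_CUBIC))
g=cv2.cvtColor(cv2.resize(i,None,fx=4,fy=4,interpolation=cv2.INTER_CUBIC),cv2.COLOR_BGR2GRAY)
for r in((60,82),(82,105)):
    q=cv2.HoughCircles(g,cv2.HOUGH_GRADIENT_ALT,1.5,5,param1=150,param2=.5,minRadius=r[0],maxRadius=r[1]);print(r,None if q is None else (q[0,:4]/4+[200,10,0]).round(1))
c=cams.camera_info("wrist")
print(px2w(c,282,98,157),px2w(c,282,101,103));k=[px2w(c,*q,95)[:2] for q in((207,80),(264,18),(340,104),(281,160))];print(np.round(k),np.mean(k,0))
```

```text
(60, 82) None
(82, 105) None
[ 520.54671129 -157.78769706  157.        ] [ 519.14563192 -156.95801232  103.        ]
[[ 567. -111.]
 [ 582. -178.]
 [ 491. -199.]
 [ 476. -130.]] [ 528.91660579 -154.38032803]
```

View pics/w4c.png

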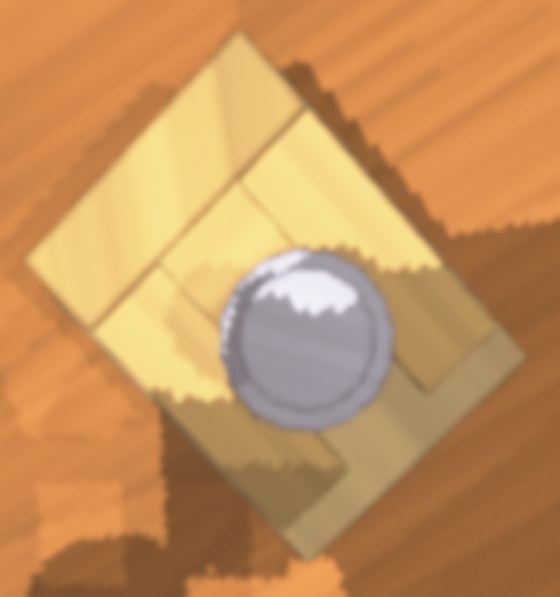

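The collar centre is at (282.4,101.3), so the punch is at about (519,-157). I go down and close above the collar.

Call:
{"method": "carry_out", "body": {
  "grip": [-1,-1,-1,-1,-1],
  "linear": [
    [0,0,-0.082],
    [0,0,-0.082],
    [0,0,0],
    [0.08,0,0],
    [0.07,0,0]
  ],
  "turn": [0,0,0,0,0]
}}

```text
t: 9.25
eef_pos: [519.1, -157.2, 172.8]
tcp_rot: [-3.067, 1.57, -0.471]
ft_force: [0.1, -0.5, -0.5]
opening: 0.999
```

Call:
{"method": "carry_out", "body": {
  "grip": [-1,-1,-1,1,1],
  "linear": [
    [0.06,0,0],
    [0.048,0,0],
    [0,0,0],
    [0,0,0],
    [0,0,0]
  ],
  "turn": [0,0,0,0,0]
}}

```text
t: 9.75
eef_pos: [519.8, -157.4, 121.0]
tcp_rot: [-3.052, 1.569, -0.456]
ft_force: [-0.5, -0.1, 0.2]
opening: 0.884
```

Call:
{"method": "carry_out", "body": {
  "grip": [1,1,1,1,1],
  "linear": [
    [0,0,0],
    [0,0,0],
    [0,0,0],
    [0,0,0],
    [0,0,0]
  ],
  "turn": [0,0,0,0,0]
}}

```text
t: 10.25
eef_pos: [519.3, -157.3, 119.7]
tcp_rot: [2.921, 1.571, -0.767]
ft_force: [0.3, -0.3, -0.2]
opening: 0.466
```

Call:
{"method": "carry_out", "body": {
  "grip": [1,1,1],
  "linear": [
    [0,0,0],
    [0,0,0],
    [0,0,0]
  ],
  "turn": [0,0,0]
}}

```text
t: 10.55
eef_pos: [519.3, -157.2, 119.6]
tcp_rot: [0.325, 1.571, 2.921]
ft_force: [-0.6, 0.9, 0.2]
opening: 0.262
```

Call:
{"method": "carry_out", "body": {
  "grip": [1,1,1],
  "linear": [
    [0,0,0],
    [0,0,0],
    [0,0,0]
  ],
  "turn": [0,0,0]
}}

```text
t: 10.85
eef_pos: [519.3, -157.2, 119.6]
tcp_rot: [2.135, 1.571, -1.553]
ft_force: [0.8, 1.4, -0.4]
opening: 0.26
```

Call:
{"method": "carry_out", "body": {
  "grip": [1,1,1,1,1],
  "linear": [
    [-0.02,0,0],
    [-0.05,0,0],
    [-0.07,0,0],
    [-0.07,0,0],
    [0,0,0]
  ],
  "turn": [0,0,0,0,0]
}}

```text
t: 11.35
eef_pos: [520.6, -157.8, 229.2]
tcp_rot: [-3.03, 1.564, -0.435]
ft_force: [0.6, -0.8, -4.1]
opening: 0.261
```

Run:
```python
from h import *
cams.read_camera("wrist")
i=cams.read_camera("wrist");s=cams.read_camera("side")
p,M,st=tool();print(p,st["ft_force"],st["opening"],M.round(3).tolist())
cv2.imwrite("pics/w5.png",np.hstack([cv2.resize(i[:,140:420],(400,600)),cv2.resize(s[40:250,240:380],(400,600))]))
```

```text
[ 518.72041854 -157.04572064  224.0556039 ] [-0.23259447 -1.18516739 -3.17094079] 0.2602074250511221 [[-0.001, -0.519, -0.855], [0.0, -0.855, 0.519], [-1.0, 0.0, 0.001]]
```

View pics/w5.png

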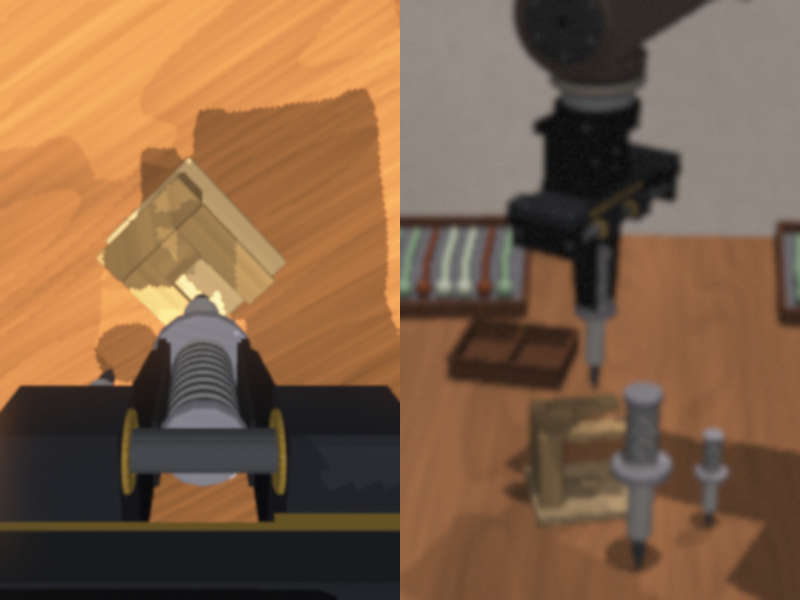

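The punch is held upright, with the nose end at about (280,209) in the wrist picture. I carry it above the cross.

Call:
{"method": "carry_out", "body": {
  "grip": [1,1,1,1,1],
  "linear": [
    [0,-0.03,0.005],
    [0,-0.06,0.0105],
    [0,-0.06,0.0105],
    [0,-0.06,0.0105],
    [0,-0.06,0.0105]
  ],
  "turn": [0,0,0,0,0]
}}

```text
t: 12.0
eef_pos: [569.3, -27.6, 223.2]
tcp_rot: [0.36, 1.568, 2.956]
ft_force: [-0.1, -0.4, -4.0]
opening: 0.261
```

Call:
{"method": "carry_out", "body": {
  "grip": [1,1,1,1,1],
  "linear": [
    [0,-0.06,0.0105],
    [0,-0.06,0.0105],
    [0,-0.06,0.0105],
    [0,-0.06,0.0105],
    [0,-0.06,0.0105]
  ],
  "turn": [0,0,0,0,0]
}}

```text
t: 12.5
eef_pos: [624.5, 114.3, 223.0]
tcp_rot: [0.616, 1.568, -3.071]
ft_force: [-0.3, -0.0, -2.9]
opening: 0.26
```

Call:
{"method": "carry_out", "body": {
  "grip": [1,1,1,1,1],
  "linear": [
    [0,-0.06,0.0105],
    [0,-0.06,0.0105],
    [0,-0.06,0.0105],
    [0,-0.04,0.007],
    [0,0,0]
  ],
  "turn": [0,0,0,0,0]
}}

```text
t: 13.0
eef_pos: [665.0, 219.4, 222.3]
tcp_rot: [0.593, 1.568, -3.092]
ft_force: [-0.2, 0.1, -3.2]
opening: 0.261
```

Call:
{"method": "carry_out", "body": {
  "grip": [1,1,1,1,1],
  "linear": [
    [0.04,0,0],
    [0.04,0,0],
    [0.02,0,0],
    [0,0,0],
    [0,0,0]
  ],
  "turn": [0,0,0,0,0]
}}

```text
t: 13.5
eef_pos: [665.5, 216.1, 174.8]
tcp_rot: [1.492, 1.571, -2.196]
ft_force: [-0.7, -1.1, -2.8]
opening: 0.259
```

Run:
```python
from h import *
cams.read_camera("wrist")
c=cams.camera_info("wrist");i=cams.read_camera("wrist");s=cams.read_camera("side");t=cams.read_camera("top")
p,M,st=tool();print(p,M.round(3).tolist(),st["ft_force"]);np.save("w6.npy",c["view"])
tip=p-[0,0,104.5];print("expected tip px wrist",w2px(c,tip),"side",w2px(cams.camera_info("side"),tip),"cross exp",w2px(c,[664.5,216.5,41.5]),w2px(cams.camera_info("side"),[664.5,216.5,41.5]))
cv2.imwrite("pics/w6f.png",i);cv2.imwrite("pics/s6f.png",s);cv2.imwrite("pics/t6f.png",t)
cv2.imwrite("pics/w6.png",np.hstack([cv2.resize(i[130:330,210:350],(400,571)),cv2.resize(s[220:320,205:275],(400,571),interpolation=cv2.INTER_CUBIC)]))
```

```text
[665.68314666 216.14201464 175.53253071] [[0.001, -0.519, -0.855], [0.0, -0.855, 0.519], [-1.0, -0.001, -0.001]] [ 0.52946345 -0.26358637 -3.7473678 ]
expected tip px wrist [282.05725291 208.15695605] side [234.66365503 278.56148402] cross exp [282.41627153 199.63722803] [236.07094756 288.95016123]
```

View pics/w6.png

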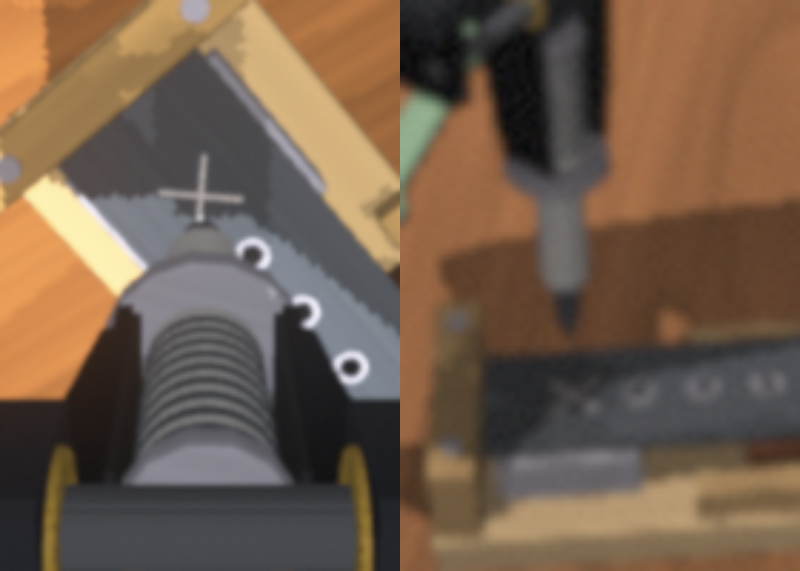

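In the wrist crop the tip and cross share column 280.4 and differ by 9.1 px in row. In the side view the tip is at (234.8,278.6) and the cross at (235.8,289.5). Both match the predicted pixels to about 1 mm, so the point is over the cross and about 29 mm above it. I press down in stages.

Call:
{"method": "carry_out", "body": {
  "grip": [1,1,1,1,1],
  "linear": [
    [0.02,0,0],
    [0.02,0,0],
    [0.012,0,0],
    [0,0,0],
    [0,0,0]
  ],
  "turn": [0,0,0,0,0]
}}

```text
t: 14.2
eef_pos: [665.5, 216.2, 148.3]
tcp_rot: [0.915, 1.57, -2.773]
ft_force: [0.5, -0.1, -2.8]
opening: 0.264
```

Call:
{"method": "carry_out", "body": {
  "grip": [1,1,1,1,1],
  "linear": [
    [0.004,0,0],
    [0.004,0,0],
    [0.004,0,0],
    [0,0,0],
    [0,0,0]
  ],
  "turn": [0,0,0,0,0]
}}

```text
t: 14.7
eef_pos: [665.8, 216.2, 143.4]
tcp_rot: [-2.448, 1.569, 0.148]
ft_force: [0.2, 0.5, 4.4]
opening: 0.255
```

Call:
{"method": "carry_out", "body": {
  "grip": [1,1,1,1],
  "linear": [
    [0.004,0,0],
    [0.004,0,0],
    [0,0,0],
    [0,0,0]
  ],
  "turn": [0,0,0,0]
}}

```text
t: 15.1
eef_pos: [666.1, 216.3, 139.9]
tcp_rot: [-2.433, 1.568, 0.163]
ft_force: [0.5, -1.1, 9.5]
opening: 0.262
```

Call:
{"method": "carry_out", "body": {
  "grip": [1,1,1,1],
  "linear": [
    [0.004,0,0],
    [0.002,0,0],
    [0,0,0],
    [0,0,0]
  ],
  "turn": [0,0,0,0]
}}

```text
t: 15.5
eef_pos: [666.2, 216.2, 137.2]
tcp_rot: [-2.444, 1.568, 0.152]
ft_force: [-0.0, -1.7, 10.5]
opening: 0.26
```

Call:
{"method": "carry_out", "body": {
  "grip": [1,1,1,1],
  "linear": [
    [0.003,0,0],
    [0,0,0],
    [0,0,0],
    [0,0,0]
  ],
  "turn": [0,0,0,0]
}}

```text
t: 15.9
eef_pos: [665.9, 216.3, 135.0]
tcp_rot: [-2.416, 1.569, 0.18]
ft_force: [0.4, -0.7, 6.2]
opening: 0.257
```

Call:
{"method": "carry_out", "body": {
  "grip": [1,1,1,1],
  "linear": [
    [0.002,0,0],
    [0,0,0],
    [0,0,0],
    [0,0,0]
  ],
  "turn": [0,0,0,0]
}}

```text
t: 16.3
eef_pos: [665.5, 216.2, 133.3]
tcp_rot: [-2.525, 1.57, 0.07]
ft_force: [0.2, 0.3, 4.7]
opening: 0.261
```

Call:
{"method": "carry_out", "body": {
  "grip": [1,1,1,1],
  "linear": [
    [0.003,0,0],
    [0,0,0],
    [0,0,0],
    [0,0,0]
  ],
  "turn": [0,0,0,0]
}}

```text
t: 16.7
eef_pos: [666.1, 216.2, 132.9]
tcp_rot: [-2.464, 1.568, 0.132]
ft_force: [-0.1, -0.1, 11.2]
opening: 0.259
```

Call:
{"method": "carry_out", "body": {
  "grip": [1,1,1],
  "linear": [
    [0.002,0,0],
    [0,0,0],
    [0,0,0]
  ],
  "turn": [0,0,0]
}}

```text
t: 17.0
eef_pos: [666.5, 216.3, 132.7]
tcp_rot: [-2.45, 1.567, 0.145]
ft_force: [0.7, -1.0, 15.4]
opening: 0.259
```

The force dropped after about 14 N and then rose steeply at the nose's end, so it tripped. I lift straight up and go back.

Call:
{"method": "carry_out", "body": {
  "grip": [1,1,1,1,1],
  "linear": [
    [-0.01,0,0],
    [-0.03,0,0],
    [-0.05,0,0],
    [-0.06,0,0],
    [-0.04,0,0]
  ],
  "turn": [0,0,0,0,0]
}}

```text
t: 17.5
eef_pos: [665.2, 216.1, 227.0]
tcp_rot: [1.121, 1.57, -2.567]
ft_force: [-0.2, 0.4, -3.1]
opening: 0.258
```

Call:
{"method": "carry_out", "body": {
  "grip": [1,1,1,1,1],
  "linear": [
    [0,0.03,-0.005],
    [0,0.06,-0.0105],
    [0,0.06,-0.0105],
    [0,0.06,-0.0105],
    [0,0.06,-0.0105]
  ],
  "turn": [0,0,0,0,0]
}}

```text
t: 18.0
eef_pos: [613.5, 86.8, 223.8]
tcp_rot: [0.668, 1.567, -3.02]
ft_force: [0.8, 0.4, -2.7]
opening: 0.258
```

Call:
{"method": "carry_out", "body": {
  "grip": [1,1,1,1,1],
  "linear": [
    [0,0.06,-0.0105],
    [0,0.06,-0.0105],
    [0,0.06,-0.0105],
    [0,0.06,-0.0105],
    [0,0.06,-0.0105]
  ],
  "turn": [0,0,0,0,0]
}}

```text
t: 18.5
eef_pos: [557.8, -54.7, 224.1]
tcp_rot: [0.436, 1.568, 3.031]
ft_force: [-1.1, -0.2, -2.6]
opening: 0.261
```

Call:
{"method": "carry_out", "body": {
  "grip": [1,1,1,1,1],
  "linear": [
    [0,0.06,-0.0105],
    [0,0.06,-0.0105],
    [0,0.06,-0.0105],
    [0,0.03,-0.005],
    [0,0,0]
  ],
  "turn": [0,0,0,0,0]
}}

```text
t: 19.0
eef_pos: [519.6, -153.9, 224.7]
tcp_rot: [0.272, 1.569, 2.865]
ft_force: [0.6, -0.6, -3.5]
opening: 0.256
```

Run:
```python
from h import *
cams.read_camera("wrist");cams.read_camera("wrist")
c=cams.camera_info("wrist");i=cams.read_camera("wrist");s=cams.read_camera("side");t=cams.read_camera("top")
p,M,st=tool();print(p,M.round(3).tolist(),st["ft_force"],st["opening"],delta([519.3,-157.2,119.6]))
cv2.imwrite("pics/w7.png",np.hstack([cv2.resize(i[130:330,210:350],(280,400)),cv2.resize(s[100:250,260:365],(280,400)),cv2.resize(t[160:265,180:250],(230,400))]))
q=cv2.imread("pics/w5.png")
```

```text
[ 521.12376216 -151.53990493  225.35055472] [[-0.0, -0.518, -0.855], [0.0, -0.855, 0.518], [-1.0, 0.0, 0.001]] [ 0.55402499 -0.09245825 -3.81997469] 0.25884840835552597 [ 0.2115  0.0116 -0.0029]
```

View pics/w7.png

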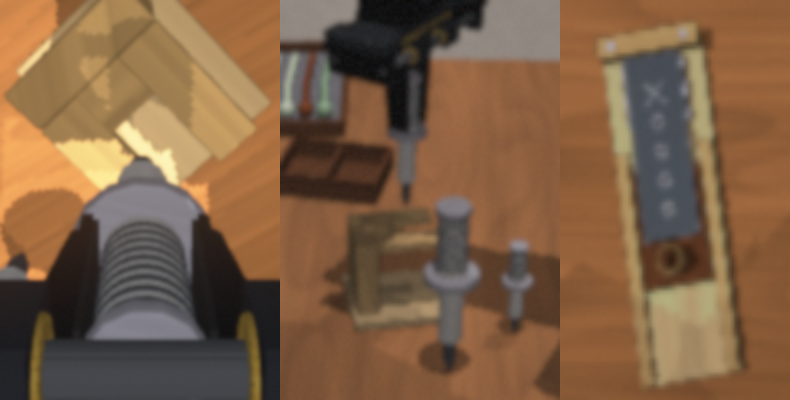

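The pictures show the carriage home and the punch upright, with its nose end at (280,209) as before, so nothing slipped in the grip. I line up exactly over the pick-up position and lower.

Call:
{"method": "carry_out", "body": {
  "grip": [1,1,1,1,1],
  "linear": [
    [0,0.0116,-0.0029],
    [0,0,0],
    [0,0,0],
    [0,0,0],
    [0,0,0]
  ],
  "turn": [0,0,0,0,0]
}}

```text
t: 19.75
eef_pos: [519.3, -158.1, 225.6]
tcp_rot: [2.544, 1.571, -1.143]
ft_force: [0.6, 0.3, -2.8]
opening: 0.256
```

Call:
{"method": "carry_out", "body": {
  "grip": [1,1,1,1,1],
  "linear": [
    [0.03,-0.001,0],
    [0.04,0,0],
    [0.04,0,0],
    [0.04,0,0],
    [0,0,0]
  ],
  "turn": [0,0,0,0,0]
}}

```text
t: 20.25
eef_pos: [518.6, -157.3, 148.6]
tcp_rot: [0.146, 1.567, 2.742]
ft_force: [0.2, -0.5, -2.9]
opening: 0.255
```

Call:
{"method": "carry_out", "body": {
  "grip": [1,1,1,1,1],
  "linear": [
    [0.02,0,0],
    [0.02,0,0],
    [0.012,0,0],
    [0,0,0],
    [0,0,0]
  ],
  "turn": [0,0,0,0,0]
}}

```text
t: 20.75
eef_pos: [519.6, -157.8, 124.8]
tcp_rot: [2.967, 1.571, -0.721]
ft_force: [-0.2, -0.3, -2.6]
opening: 0.261
```

Call:
{"method": "carry_out", "body": {
  "grip": [1,1,1,1],
  "linear": [
    [0.004,0,0],
    [0.004,0,0],
    [0,0,0],
    [0,0,0]
  ],
  "turn": [0,0,0,0]
}}

```text
t: 21.15
eef_pos: [519.5, -157.7, 120.7]
tcp_rot: [2.417, 1.571, -1.27]
ft_force: [0.5, -0.1, -3.9]
opening: 0.262
```

Call:
{"method": "carry_out", "body": {
  "grip": [1,1,1,1],
  "linear": [
    [0.003,0,0],
    [0,0,0],
    [0,0,0],
    [0,0,0]
  ],
  "turn": [0,0,0,0]
}}

```text
t: 21.55
eef_pos: [519.8, -157.8, 119.5]
tcp_rot: [-3.003, 1.57, -0.407]
ft_force: [-0.9, 1.3, 4.1]
opening: 0.262
```

The collar is on the prongs (force went from -3.9 to +4.1 N). I open and retreat upward.

Call:
{"method": "carry_out", "body": {
  "grip": [-1,-1,-1,-1,-1],
  "linear": [
    [0,0,0],
    [0,0,0],
    [0,0,0],
    [0,0,0],
    [0,0,0]
  ],
  "turn": [0,0,0,0,0]
}}

```text
t: 22.05
eef_pos: [519.5, -157.8, 119.0]
tcp_rot: [0.874, 1.571, -2.813]
ft_force: [-0.2, 0.3, -0.2]
opening: 0.624
```

Call:
{"method": "carry_out", "body": {
  "grip": [-1,-1,-1,-1,-1],
  "linear": [
    [0,0,0],
    [0,0,0],
    [0,0,0],
    [0,0,0],
    [-0.02,0,0]
  ],
  "turn": [0,0,0,0,0]
}}

```text
t: 22.55
eef_pos: [519.0, -157.5, 128.6]
tcp_rot: [0.16, 1.569, 2.755]
ft_force: [0.5, 0.3, 0.1]
opening: 0.989
```

Call:
{"method": "carry_out", "body": {
  "grip": [-1,-1,-1,-1,-1],
  "linear": [
    [-0.06,0,0],
    [-0.09,0,0],
    [-0.088,0,0],
    [0,0,0.09],
    [0,0,0.07]
  ],
  "turn": [0,0,0,0,0]
}}

```text
t: 23.05
eef_pos: [450.1, -115.6, 249.7]
tcp_rot: [-3.006, 1.568, -0.411]
ft_force: [0.3, 1.0, -1.3]
opening: 1.001
```

Run:
```python
from h import *
for _ in range(3):cams.read_camera("wrist")
c=cams.camera_info("wrist");i=cams.read_camera("wrist");s=cams.read_camera("side");t=cams.read_camera("top")
p,M,st=tool();print(p,st["ft_force"],st["opening"],st["t"])
cv2.imwrite("pics/w8.png",np.hstack([cv2.resize(i[10:170,200:350],(375,400)),cv2.resize(s[130:340,200:375],(333,400)),t[160:265,180:250][:1].repeat(400,0)[:,:1]]))
print(w2px(c,[519,-157,103]))
```

```text
[ 451.91606695 -116.62968595  248.57005391] [ 0.29234702 -0.53928446  0.2219425 ] 1.002612600899761 23.35
[281.78119453 102.88520691]
```

View pics/w8.png

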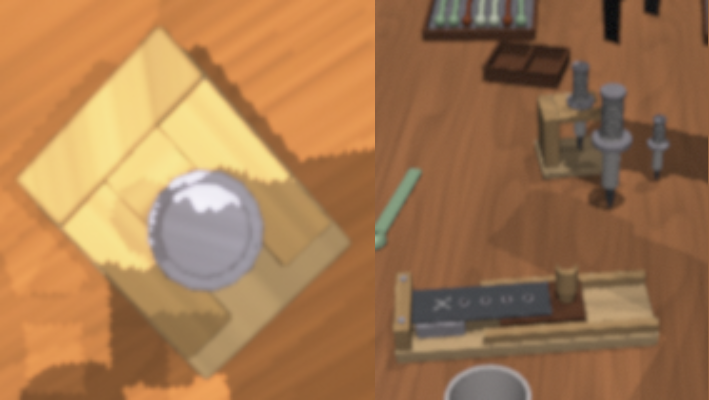

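The punch hangs upright in its fork at the same place as before, and the carriage is home. I hand in.

```bash
python3 -c "
from cell import env
print(env.job_done())"
```

```text
the job is handed in; nothing more can be done
None
```

I finished the whole sequence and handed the job in at about 23.4 s of the 69 s allowed; the hand-in gives no verdict.

- **Carriage:** I slid it by the knob until it stopped against about 28 N. The top and side views show the strip against the stop.
- **Punch choice:** I took the middle-sized of the three punches, the one hanging in the fork.
- **Punching:** I set the point on the cross, about 1 mm off by two cameras, and pressed straight down. Resistance rose to about 14 N, fell to about 8 N, then rose steeply as the nose reached its end, at about 18.5 N at most, so I take it that the punch tripped. The nose joint itself cannot be read, and no new hole showed in the last view.
- **Return:** The punch hangs upright in the fork where it began. The gripper is open and clear, with no force on it. The tray, hair stick and cup look undisturbed in the last side view; I did not measure them.
- **Disagreements:** The wrist camera put the knob about 5 mm off along the slide. The gripper read 24.7 mm on the 22 mm grip, possibly because of the ribs. Gripping the knob off-centre briefly gave 51 N sideways at the wrist, which I relieved before sliding. That is under the 120 N wrist limit, but above the 40 N limit for the arm or gripper body. The fingers alone were on the knob, so I do not think that limit applied.

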